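# Rake the heaped nuts level and up to the feeder gate

## Task

Take the small upright rake from its rest and rake the heap of steel hex nuts in the feeder trough down into one even layer, every nut flat on the deck. Then rake from behind to close the whole layer up against the spring gate until you feel the gate's spring give - a firm but gentle push at the gate, about 8 N, never forcing it - and stand the rake upright back in the pocket of its rest. Touch the nuts with the rake only, do not press the rake hard on the trough, and leave the other things where they are.

Things in the scene. Friction and masses are not known exactly. Their poses are not given: they have to be found in the camera images.
- feeder: fixed aluminium trough on a grey base, 126 x 232 mm, walls 48 mm high. Origin: centre of trough, on the bench. Long axis = its y: spring gate at the -y end, rear wall at y = +90 mm. Rigid deck at z = 20 mm, inner width 98 mm (x). Heap at the start: two rows of three nuts flat on the deck (centres at y = 8 and 37 mm), three more on top (y 16 to 28 mm); the deck behind, y over 53 mm, is clear
- gate: spring gate at the -y end of the feeder: fixed grey bracket 108 x 10 x 40 mm (its origin: underside centre, feeder y = -125 mm) carrying a steel plate 94 mm wide, 2 to 27 mm above the deck. A thumb screw sets where the plate stands: its inner face is anywhere from feeder y = -96 to -74 mm, not reported. Pushed outward (-y) the plate gives at about 2 N, then 8 N per mm, stop at 8 mm
- rest: fixed grey plastic rake rest, flange 126 x 58 mm, with an open pocket 98 (x) x 30 (y) mm inside walls 20 mm high. Origin: pocket centre, on the bench; the pocket floor is 6 mm above it. Behind the feeder stands a fixed test fixture with a raised lid: swing the arm past in front of it
- rake: loose upright hand rake, 0.16 kg, 110 mm tall, standing in the rest. Origin: centre of the tine tips' plane, z up. Six steel tines in a row along x (83 mm over all, 10 mm deep in y, 36 mm long, gaps 7 mm), head bar 86 x 14 mm at z 34 to 48, wooden grip 60 (x) x 18 (y) mm, flat sides, z 66 to 110: pinch it across its 18 mm from above. Rakes along its y; half turn is the same
- dish: bystander: round steel dish, 92 mm wide, 21 mm high; origin centre of underside. The dish and the rake rest may have changed places
- tape: bystander: roll of black tape, 70 mm wide, 20 mm high; origin centre of underside
- gauge: bystander: notched aluminium gauge block 25 x 60 x 16 mm; origin centre of underside
- nut_0: hex nut, 24 mm over the flats, 9 mm thick, 17 to 35 g, lying at any turn. Origin: its centre; z: the hole axis (either face may be up). Starts flat on the deck. Drawn over an edge it may come to rest standing on a side, 24 to 28 mm high; a push at its top tips it flat
- nut_1: hex nut, 24 mm over the flats, 9 mm thick, 17 to 35 g, lying at any turn. Origin: its centre; z: the hole axis (either face may be up). Starts flat on the deck. Drawn over an edge it may come to rest standing on a side, 24 to 28 mm high; a push at its top tips it flat
- nut_2: hex nut, 24 mm over the flats, 9 mm thick, 17 to 35 g, lying at any turn. Origin: its centre; z: the hole axis (either face may be up). Starts flat on the deck. Drawn over an edge it may come to rest standing on a side, 24 to 28 mm high; a push at its top tips it flat
- nut_3: hex nut, 24 mm over the flats, 9 mm thick, 17 to 35 g, lying at any turn. Origin: its centre; z: the hole axis (either face may be up). Starts flat on the deck. Drawn over an edge it may come to rest standing on a side, 24 to 28 mm high; a push at its top tips it flat
- nut_4: hex nut, 24 mm over the flats, 9 mm thick, 17 to 35 g, lying at any turn. Origin: its centre; z: the hole axis (either face may be up). Starts flat on the deck. Drawn over an edge it may come to rest standing on a side, 24 to 28 mm high; a push at its top tips it flat
- nut_5: hex nut, 24 mm over the flats, 9 mm thick, 17 to 35 g, lying at any turn. Origin: its centre; z: the hole axis (either face may be up). Starts flat on the deck. Drawn over an edge it may come to rest standing on a side, 24 to 28 mm high; a push at its top tips it flat
- nut_6: hex nut, 24 mm over the flats, 9 mm thick, 17 to 35 g, lying at any turn. Origin: its centre; z: the hole axis (either face may be up). Starts flat on top of the others. Drawn over an edge it may come to rest standing on a side, 24 to 28 mm high; a push at its top tips it flat
- nut_7: hex nut, 24 mm over the flats, 9 mm thick, 17 to 35 g, lying at any turn. Origin: its centre; z: the hole axis (either face may be up). Starts flat on top of the others. Drawn over an edge it may come to rest standing on a side, 24 to 28 mm high; a push at its top tips it flat
- nut_8: hex nut, 24 mm over the flats, 9 mm thick, 17 to 35 g, lying at any turn. Origin: its centre; z: the hole axis (either face may be up). Starts flat on top of the others. Drawn over an edge it may come to rest standing on a side, 24 to 28 mm high; a push at its top tips it flat

How it is judged (in metres and radians):
On the way, in this order (a step that is already met when the one before it is completed fails the run):
1. the rake is lifted out of its rest (z of rake in the frame of rest above 0.03 m), for 0.1 s.
2. with all nuts flat on the deck, closed up at the gate end, the layer presses the gate with more than 4 N (z of nut_0 in the frame of feeder between 0.021 and 0.0275 m and angle between the z axis of each of nut_0, nut_1, nut_2, nut_3, nut_4, nut_5, nut_6, nut_7, nut_8 and the z axis of feeder, either way round below 0.15 rad and y of each of nut_0, nut_1, nut_2, nut_3, nut_4, nut_5, nut_6, nut_7, nut_8 in the frame of feeder below 0 m and z of nut_1 in the frame of feeder between 0.021 and 0.0275 m and z of nut_2 in the frame of feeder between 0.021 and 0.0275 m and z of nut_3 in the frame of feeder between 0.021 and 0.0275 m and z of nut_4 in the frame of feeder between 0.021 and 0.0275 m and z of nut_5 in the frame of feeder between 0.021 and 0.0275 m and z of nut_6 in the frame of feeder between 0.021 and 0.0275 m and z of nut_7 in the frame of feeder between 0.021 and 0.0275 m and z of nut_8 in the frame of feeder between 0.021 and 0.0275 m and contact force between gate and anything else above 4 N and contact force between rake and gate below 0.5 N), for 0.2 s.
At the end, for the whole second after the job is handed in: All nine nuts lie flat on the deck in one layer (within 0.15 rad, either face up, centres 1 to 7.5 mm above the deck), closed up to the gate (centres past the middle of the trough), at rest; the rake stands upright (within 0.1 rad) on the pocket floor of its rest, within 12 mm of its centre (z of nut_0 in the frame of feeder between 0.021 and 0.0275 m and angle between the z axis of each of nut_0, nut_1, nut_2, nut_3, nut_4, nut_5, nut_6, nut_7, nut_8 and the z axis of feeder, either way round below 0.15 rad and y of each of nut_0, nut_1, nut_2, nut_3, nut_4, nut_5, nut_6, nut_7, nut_8 in the frame of feeder below 0 m and z of nut_1 in the frame of feeder between 0.021 and 0.0275 m and z of nut_2 in the frame of feeder between 0.021 and 0.0275 m and z of nut_3 in the frame of feeder between 0.021 and 0.0275 m and z of nut_4 in the frame of feeder between 0.021 and 0.0275 m and z of nut_5 in the frame of feeder between 0.021 and 0.0275 m and z of nut_6 in the frame of feeder between 0.021 and 0.0275 m and z of nut_7 in the frame of feeder between 0.021 and 0.0275 m and z of nut_8 in the frame of feeder between 0.021 and 0.0275 m and horizontal distance between rake and rest below 0.012 m and z of rake in the frame of rest below 0.012 m and angle between rake's own z axis and vertical below 0.1 rad and linear speed of each of rake, nut_0, nut_1, nut_2, nut_3, nut_4, nut_5, nut_6, nut_7, nut_8 below 0.02 m/s); the robot touches nothing.
It fails at once if the gate is forced (more than 15 N) (contact force between gate and anything else above 15 N).
It fails at once if the rake is pressed on the feeder with more than 20 N (contact force between rake and feeder above 20 N).
It fails at once if a nut is touched with the fingers (contact force between the fingers and nut_0 above 0.5 N or contact force between the fingers and nut_1 above 0.5 N or contact force between the fingers and nut_2 above 0.5 N or contact force between the fingers and nut_3 above 0.5 N or contact force between the fingers and nut_4 above 0.5 N or contact force between the fingers and nut_5 above 0.5 N or contact force between the fingers and nut_6 above 0.5 N or contact force between the fingers and nut_7 above 0.5 N or contact force between the fingers and nut_8 above 0.5 N).
It fails at once if a bystander is moved more than 15 mm (distance of any of dish, tape, gauge from where it was at the start of the episode above 0.015 m).
It also fails if it takes over 64 s, if anything falls off the work surface, if the arm or the gripper's body presses on something with over 40 N, if the wrist force passes 120 N, or if a joint passes its speed limit or range.

## Robot

A 6-joint arm with a two-finger parallel gripper is mounted at the origin on a cart in front of the work surface, level with it; the furniture and walls round the work are solid. World frame = base frame: x ahead of the robot, y to its left, z up, the work surface at z = 0. Lengths are in mm, angles in rad, forces in N, time in s.
With the tool pointing down it reaches from about 275 to 750 mm from the base axis. Payload 10.2 kg.
Tool frame: the origin (TCP) lies on the front face of the gripper's body, between the roots of the fingers; the fingertips stand 73 mm ahead of it and the grasp point (between the pads) lies 54 mm ahead of it; z points along the fingers, y is the line along which they close (so a half turn about z gives the same grasp; the last joint's range is limited). The gripper opens to 85 mm and grips with 20 to 120 N. Pads are 22 mm wide; open, the fingers measure 114 mm over their backs; the gripper's body (76 mm by 85 mm) begins 54 mm behind the grasp point. The pads swing forward as they close: fully open they stand 13 mm farther back than shut.
Start: joints at [-1.369, 0.313, 1.498, -0, 1.331, -0.223], TCP at [216.361, -478.351, 303.894] pointing down, gripper open.
Joint ranges: [-2.94, 2.94], [-0.97, 2.17], [0.19, 2.56], [-1.23, 4.37], [0.02, 3.11], [-2.88, 2.88]. Speed limits (rad/s): [2.39, 2.39, 3.01, 3.14, 3.14, 3.14].

## Interface

Orientations are given as a unit quaternion [w, x, y, z].
In Python, from rig import * gives the robot as it stands.
- The arm moves only by the tool step_arm, never from a script. Its argument "plan" is a list of rows, each an object with "offset": the shift along the tool's x, y, z in cm, a list of three; "rot": the turn, a rotation vector about the tool's x, y, z in degrees, a list of three; "gripper": the finger opening in cm, from 0 to 8.54. In form: [{"offset": [x, y, z], "rot": [wx, wy, wz], "gripper": gripper}, ...]. A call has 1 to 12 rows; each row is the pose to reach, as a shift and turn from the pose commanded when the call began, along the tool's axes at that moment; what a row does not reach only later rows make up. A row lasts 1/10 s, in which the tool goes at most 50 mm and 8.59 degrees, less where a joint would pass 70% of its speed; a pose out of reach is approached as far as the arm can. A call with a gripper value outside its range is refused whole. The fingers move at their own pace and stop on an object; "squeeze" is the grip in N (left out, the last holds). Time passes only in rows, so rows that repeat a pose let the fingers close. It gives the time, the measured TCP pose, the force, the opening and the grip force at its end, in the units of the state.
- sense(): the state, without advancing time (a new reading comes with each control period).
- capture(name): name is "scene" or "top"; returns a dict with "color" (400x640x3 uint8, red, green, blue), "depth" (400x640 float32, mm along the optical axis (not along the pixel's ray), 0 where there is no reading), "vertical_fov" (degrees; the focal length in pixels is half the picture's height over the tangent of half this angle, whatever the lens; pixels are square), "cx", "cy" (the principal point, pixels), "k1" (the pictures are not rectified: a ray, as slopes to the right and down, at radius r is drawn at 1 + k1 r^2 times it, then the intrinsics apply), "rvec" (rotation vector, rad) and "tvec" (3), from world to camera coordinates, as OpenCV has them. Camera axes: x right, y down, z forward; pixel columns grow to the right and rows downward; lengths in mm; the calibration is good to about 2 mm. A picture is of the moment at which its call begins.
- finish_job(): hands the job in; it is judged then, once.
The state is a dict: "time_s": time; "joints": joint angles; "dq": joint speeds; "tau": joint torques, N m; "eef_pos": TCP position; "ee_rot": TCP orientation; "force": force on the tool from outside, world axes, zero at the start; "wrist_torque": the same for the moment, N m; "grip_width": opening from 0.0 (shut) to 1.0 (fully open); "grip_force": force on a finger pad.
Only numpy, scipy, OpenCV 4.12 (cv2) and the standard library are available. Lean on these libraries where they do the work, as an engineer would, in place of code of your own. Each camera call takes 0.05 s, during which the arm holds its last target. There are 200 camera calls.

## Working session

There is one attempt and no reset: what is moved stays moved. The work goes in short steps, Python scripts to look and compute and a tool call to move; the robot and the scene stay as the last step left them, time stands still between calls to the robot, and variables do not carry over. Pictures are saved under pics/ and viewed, at most 10 in all, crops included, and the job is handed in when it is done.

Besides the shell and the picture viewer there is one more tool, called after "Request:" as name(argument=value, ...) on one line, values as JSON. step_arm: Moves the arm, as the interface text tells. Its arguments: {"type":"object","properties":{"plan":{"type":"array"},"squeeze":{"type":"number"}},"required":["plan"]}

```bash
mkdir -p pics; ls
python3 - <<'E'
from rig import *
import cv2
for n in ("scene","top"):
    c=capture(n)
    cv2.imwrite(f"pics/{n}0.png",c["color"][:,:,::-1])
    print(n,c["vertical_fov"],c["cx"],c["cy"],c["k1"],c["rvec"],c["tvec"])
print(sense())
E
```

```text
pics
scene 51.45610912220944 313.1190529334474 199.6235384518549 -0.11057144842089521 [ 0.71770841 -2.45846485  1.31829601] [479.02708716 226.81254748 689.70576101]
top 42.01883148303879 322.2614339872808 201.26592353114452 -0.06880993157260566 [ 2.14920952 -2.17510548  0.1039118 ] [ -11.0699513   574.31062918 1221.04610087]
{'time_s': 0.1, 'joints': array([-1.36939918e+00,  3.13387722e-01,  1.49831661e+00,  2.20155181e-05,
        1.33099883e+00, -2.23376122e-01]), 'dq': array([-0.00091409,  0.00010541, -0.00227257, -0.00138061,  0.00072183,
       -0.00133636]), 'tau': array([ 1.50924134e-03, -4.12893319e+01, -2.60147595e+01, -2.19423232e-04,
        2.95556143e-03,  2.08606252e-05]), 'eef_pos': array([ 216.33658129, -478.20856244,  303.41224539]), 'ee_rot': array([-5.55106668e-04,  9.77531014e-01,  2.10790911e-01,  1.67925606e-05]), 'force': array([-0.6702208 , -0.13946405,  0.40800732]), 'wrist_torque': array([-0.03965226, -0.00512194, -0.02639648]), 'grip_force': 0.0, 'grip_width': 1.0034528295496687}
```

View pics/top0.png

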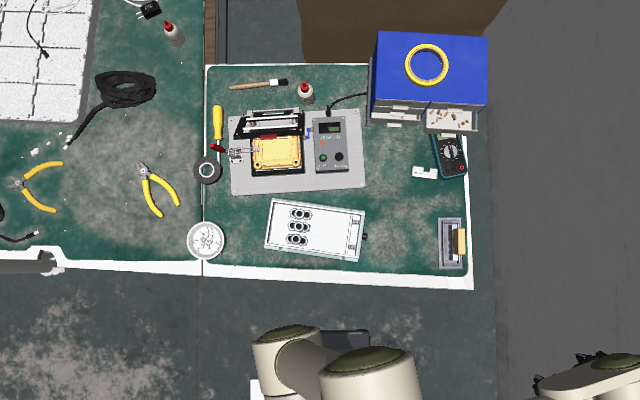

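View pics/scene0.png

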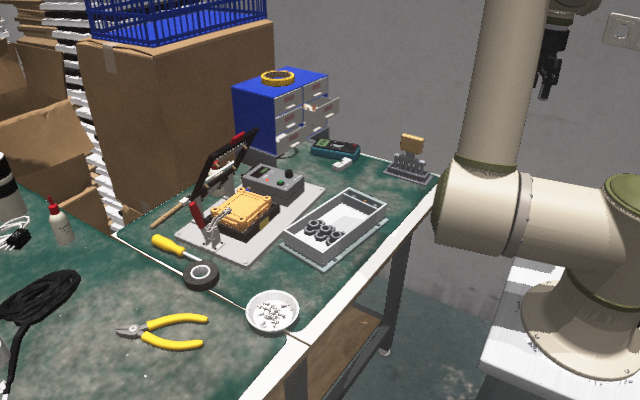

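The top view shows the rest and rake at about (452,243). The feeder runs from (268,228) to (363,232) with its gate at the right, and the dish is at (206,240). The scene view agrees. Next I'll write the geometry helpers and enlarge the area that matters.

```bash
cat > h.py <<'E'
from rig import *
import numpy as np, cv2
from scipy.spatial.transform import Rotation as R
def cam(n):
    c=capture(n); f=200/np.tan(np.radians(c["vertical_fov"])/2)
    c["K"]=np.array([[f,0,c["cx"]],[0,f,c["cy"]],[0,0,1.]]); c["D"]=np.array([c["k1"],0,0,0,0.])
    c["R"]=cv2.Rodrigues(np.array(c["rvec"],float))[0]; c["t"]=np.array(c["tvec"],float); return c
def ray(c,px):
    p=cv2.undistortPoints(np.array(px,float).reshape(-1,1,2),c["K"],c["D"],criteria=(3,50,1e-9)).reshape(-1,2) if 0 else cv2.undistortPoints(np.array(px,float).reshape(-1,1,2),c["K"],c["D"]).reshape(-1,2)
    return np.c_[p,np.ones(len(p))]
def on(c,px,z):
    d=ray(c,px)@c["R"]; o=-c["R"].T@c["t"]; s=(z-o[2])/d[:,2]; return o+d*s[:,None]
def cloud(c,box=None):
    x0,y0,x1,y1=box or (0,0,640,400)
    u,v=np.meshgrid(np.arange(x0,x1),np.arange(y0,y1)); px=np.c_[u.ravel(),v.ravel()]
    d=c["depth"][y0:y1,x0:x1].ravel(); return (ray(c,px)*d[:,None]-c["t"])@c["R"], px, d>0
def proj(c,P): return cv2.projectPoints(np.array(P,float).reshape(-1,1,3),np.array(c["rvec"],float),c["t"],c["K"],c["D"])[0].reshape(-1,2)
def crop(c,box,k,name):
    x0,y0,x1,y1=box; cv2.imwrite(f"pics/{name}.png",cv2.resize(c["color"][y0:y1,x0:x1,::-1],None,fx=k,fy=k,interpolation=cv2.INTER_CUBIC))
E
python3 - <<'E'
from h import *
c=cam("top"); np.set_printoptions(precision=1,suppress=True)
a=c["color"][190:275,255:370]; b=c["color"][205:280,425:480]
k=4
A=cv2.resize(a,None,fx=k,fy=k,interpolation=2); B=cv2.resize(b,None,fx=k,fy=k,interpolation=2)
im=np.zeros((340,690,3),np.uint8); im[:A.shape[0],:A.shape[1]]=A; im[:B.shape[0],465:465+B.shape[1]]=B
cv2.imwrite("pics/t1.png",im[:,:,::-1])
P,px,ok=cloud(c,(430,205,480,280)); m=ok&(P[:,2]>95)&(P[:,2]<125); print("grip top",m.sum(),P[m].mean(0),cv2.minAreaRect(P[m][:,:2].astype(np.float32)))
P,px,ok=cloud(c,(255,190,370,275)); m=ok&(P[:,2]>38)&(P[:,2]<60);print("walls",m.sum(),np.median(P[m],0),cv2.minAreaRect(P[m][:,:2].astype(np.float32)))
m=ok&(P[:,2]>15)&(P[:,2]<24);print("deck",np.median(P[m],0))
print(on(c,[(452,243),(315,230),(206,240)],20), on(c,[(0,0),(640,0),(0,400),(640,400)],0))
E
```

```text
grip top 254 [ 472.8 -325.   113.4] ((473.4405517578125, -326.9400634765625), (19.38949203491211, 55.84725570678711), 89.91111755371094)
walls 1023 [505.5 -17.3  46.5] ((506.7920837402344, -5.0240631103515625), (237.21041870117188, 107.97158813476562), 80.9555892944336)
deck [509.5  -6.8  19.9]
[[ 470.3 -329.1   20. ]
 [ 505.8    0.4   20. ]
 [ 484.5  264.5   20. ]] [[1134.3  845.4    0. ]
 [1104.5 -868.     0. ]
 [  92.7  785.6    0. ]
 [  79.8 -787.7    0. ]]
```

View pics/t1.png

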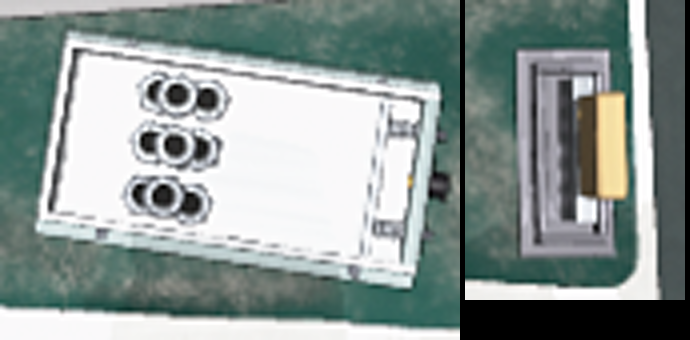

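The crop shows the heap at (140–225, 75–220), the gate plate line from (383,100) to (363,240), and the rake grip at (605,147). The grip's long side lies along world x. I'll turn these into metric positions.

Run:
```python
from h import *
np.set_printoptions(precision=1,suppress=True)
c=cam("top")
f=lambda L,z:on(c,[(255+x/4-.375,190+y/4-.375) for x,y in L],z)
print("outer rim",f([(68,33),(438,85),(412,287),(38,230)],48))
print("inner rear",f([(76,50),(51,213)],48)); print("plate",f([(385,100),(363,240)],47))
n=f([(208,98),(206,150),(190,203),(155,92),(146,143),(137,192)],29); print(n, f([(178,95),(176,146),(162,195)],38))
g=lambda L,z:on(c,[(425+(x-465)/4-.375,205+y/4-.375) for x,y in L],z)
r=g([(518,50),(613,50),(613,256),(518,256)],4); print("flange",r,r.mean(0))
r=g([(534,64),(602,64),(602,245),(534,245)],20); print("rim",r,r.mean(0))
hsv=cv2.cvtColor(c["color"],cv2.COLOR_RGB2HSV); m=cv2.inRange(hsv,(10,60,200),(30,255,255)); m[:,:440]=0;m[:200]=0;m[280:]=0
q=np.argwhere(m)[:,::-1]; print(len(q),cv2.minAreaRect(on(c,q,110)[:,:2].astype(np.float32)))
# scene camera: grip
s=cam("scene"); P,px,ok=cloud(s,(380,120,450,195)); k=ok&(P[:,2]>66)&(P[:,2]<114)&(P[:,0]<560)&(P[:,0]>400)
print("scene grip",k.sum(),P[k].min(0),P[k].max(0),np.median(P[k],0),cv2.minAreaRect(P[k][:,:2].astype(np.float32)))
print(proj(s,[(473,-327,110),(473,-327,6)]))
P,px,ok=cloud(s,(270,180,400,280)); k=ok&(P[:,2]>40)&(P[:,2]<52)&(abs(P[:,1])<140)&(P[:,0]<580)&(P[:,0]>430)
print("scene walls",k.sum(),cv2.minAreaRect(P[k][:,:2].astype(np.float32)))
crop(s,(270,180,400,280),6,"s1")
```

```text
outer rim [[ 581.9  102.    48. ]
 [ 548.2 -116.8   48. ]
 [ 429.7  -99.3   48. ]
 [ 465.5  119.9   48. ]]
inner rear [[571.7  97.3  48. ]
 [475.4 112.2  48. ]]
plate [[539.8 -85.4  47. ]
 [457.5 -71.1  47. ]]
[[543.7  20.   29. ]
 [512.5  21.4  29. ]
 [480.9  31.2  29. ]
 [547.7  51.8  29. ]
 [517.1  57.3  29. ]
 [487.9  62.9  29. ]] [[545.   37.5  38. ]
 [514.6  38.9  38. ]
 [485.6  47.4  38. ]]
flange [[ 534.3 -300.4    4. ]
 [ 533.6 -358.9    4. ]
 [ 408.2 -354.3    4. ]
 [ 409.1 -296.3    4. ]] [ 471.3 -327.5    4. ]
rim [[ 524.6 -306.4   20. ]
 [ 524.  -347.7   20. ]
 [ 415.3 -343.8   20. ]
 [ 415.9 -302.8   20. ]] [ 469.9 -325.2   20. ]
172 ((472.4793701171875, -328.01092529296875), (13.543781280517578, 53.86630630493164), 87.88104248046875)
scene grip 343 [ 440.8 -337.    66.2] [ 500.7 -315.2  113.9] [ 469.5 -320.5   93.9] ((469.9789123535156, -321.8492431640625), (60.73035430908203, 19.50470733642578), 10.68424129486084)
[[411.5 138.4]
 [406.5 173.1]]
scene walls 1188 ((505.3406677246094, -5.290191650390625), (238.05282592773438, 110.40922546386719), 81.63020324707031)
```

View pics/s1.png

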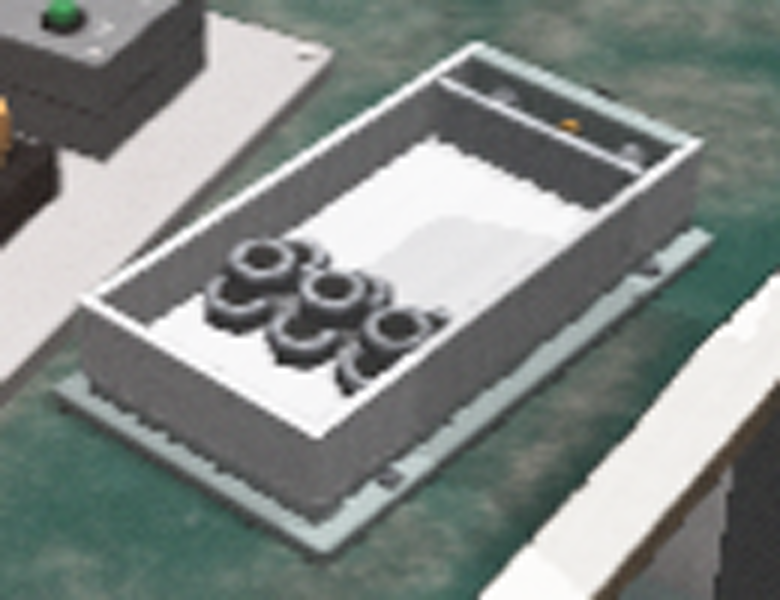

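Request:
step_arm(plan=[{"offset":[29.5,-3.3,0],"rot":[0,0,26.4],"gripper":6},{"offset":[29.5,-3.3,0],"rot":[0,0,26.4],"gripper":6},{"offset":[29.5,-3.3,0],"rot":[0,0,26.4],"gripper":6},{"offset":[29.5,-3.3,0],"rot":[0,0,26.4],"gripper":6},{"offset":[29.5,-3.3,3],"rot":[0,0,26.4],"gripper":6},{"offset":[29.5,-3.3,5],"rot":[0,0,26.4],"gripper":6},{"offset":[29.5,-3.3,5],"rot":[0,0,26.4],"gripper":6},{"offset":[29.5,-3.3,5],"rot":[0,0,26.4],"gripper":6},{"offset":[29.5,-3.3,5],"rot":[0,0,26.4],"gripper":6},{"offset":[29.5,-3.3,5],"rot":[0,0,26.4],"gripper":6}], squeeze=50)

```text
time_s: 1.25
eef_pos: [470.9, -327.6, 254.7]
ee_rot: [0.001, 1.0, -0.019, 0.0]
force: [-0.1, -0.7, 0.4]
grip_width: 0.701
grip_force: 0.0
```

Request:
step_arm(plan=[{"offset":[0,-0.1,4],"rot":[0,0,0],"gripper":6},{"offset":[0,-0.1,7],"rot":[0,0,0],"gripper":6},{"offset":[0,-0.1,9.5],"rot":[0,0,0],"gripper":6},{"offset":[0,-0.1,10.9],"rot":[0,0,0],"gripper":6},{"offset":[0,-0.1,10.9],"rot":[0,0,0],"gripper":6},{"offset":[0,-0.1,10.9],"rot":[0,0,0],"gripper":4},{"offset":[0,-0.1,10.9],"rot":[0,0,0],"gripper":3},{"offset":[0,-0.1,10.9],"rot":[0,0,0],"gripper":1},{"offset":[0,-0.1,10.9],"rot":[0,0,0],"gripper":1},{"offset":[0,-0.1,10.9],"rot":[0,0,0],"gripper":1},{"offset":[0,-0.1,10.9],"rot":[0,0,0],"gripper":1}], squeeze=50)

```text
time_s: 2.35
eef_pos: [471.9, -326.1, 146.1]
ee_rot: [0.001, 1.0, -0.018, 0.001]
force: [-1.1, 0.9, 6.3]
grip_width: 0.203
grip_force: 52.0
```

Request:
step_arm(plan=[{"offset":[0,0,-2],"rot":[0,0,0],"gripper":1},{"offset":[0,0,-4],"rot":[0,0,0],"gripper":1},{"offset":[0,0,-7],"rot":[0,0,0],"gripper":1},{"offset":[0,0,-10],"rot":[0,0,0],"gripper":1},{"offset":[0,0,-11],"rot":[0,0,0],"gripper":1},{"offset":[0,0,-11],"rot":[0,0,0],"gripper":1},{"offset":[0,0,-11],"rot":[0,0,0],"gripper":1}])

```text
time_s: 3.05
eef_pos: [471.3, -325.4, 253.3]
ee_rot: [-0.001, 1.0, -0.018, -0.001]
force: [0.1, 0.7, -1.3]
grip_width: 0.203
grip_force: 51.0
```

Run:
```python
from h import *
np.set_printoptions(precision=1,suppress=True)
s=sense(); print(s["eef_pos"],s["force"],s["wrist_torque"],s["ee_rot"])
c=cam("scene"); q=proj(c,[s["eef_pos"]-[0,0,90]])[0].astype(int); print(q)
x0,y0=max(0,q[0]-70),max(0,q[1]-70); crop(c,(x0,y0,x0+140,y0+130),4,"lift")
P,px,ok=cloud(c,(x0,y0,x0+140,y0+130)); k=ok&(abs(P[:,0]-472)<60)&(abs(P[:,1]+326)<40)&(P[:,2]>70)&(P[:,2]<170)
K=P[k]; print(K.min(0),K.max(0)); 
for a,b in((105,140),(140,158),(158,180)):
  L=K[(K[:,2]>a)&(K[:,2]<b)]; print(a,len(L), L.min(0),L.max(0)) if len(L) else 0
# fixture lid extents in top camera
t=cam("top"); P,px,ok=cloud(t); k=ok&(P[:,0]>540)&(P[:,0]<800)&(P[:,1]<160)&(P[:,1]>-120)&(P[:,2]>60); print("fixture",P[k].min(0),P[k].max(0))
```

```text
[ 471.3 -325.4  253.3] [ 0.1  0.7 -1.3] [ 0.  0. -0.] [-0.  1. -0. -0.]
[414 119]
[ 428.8 -333.6  112.9] [ 513.7 -312.6  169.9]
105 222 [ 429.9 -333.1  112.9] [ 512.1 -315.3  140. ]
140 179 [ 428.8 -330.4  140.1] [ 513.7 -312.6  158. ]
158 118 [ 428.8 -333.6  158.1] [ 512.8 -312.8  169.9]
fixture [644.1 -80.2  60. ] [797.4 160.  231.7]
```

View pics/lift.png

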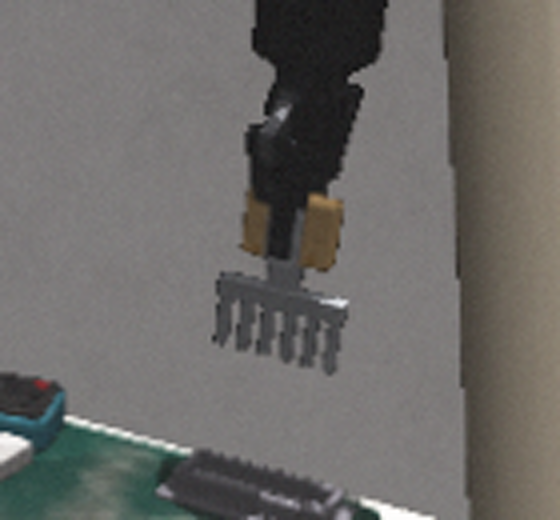

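The rake hangs upright and centred in the fingers, with the tines above the rest at (280,310) in the crop. The lid only starts at x ≥ 644, so the route is clear.

Request:
step_arm(plan=[{"offset":[0.4,-5,0],"rot":[0,0,0],"gripper":1},{"offset":[0.8,-10,0],"rot":[0,0,1],"gripper":1},{"offset":[1.2,-15,0],"rot":[0,0,2],"gripper":1},{"offset":[1.6,-20,0],"rot":[0,0,3],"gripper":1},{"offset":[2.0,-25,0],"rot":[0,0,4],"gripper":1},{"offset":[2.4,-30,0],"rot":[0,0,5],"gripper":1},{"offset":[2.8,-34,0],"rot":[0,0,6],"gripper":1},{"offset":[3.1,-38,0],"rot":[0,0,6.5],"gripper":1},{"offset":[3.3,-40.1,0],"rot":[0,0,7],"gripper":1},{"offset":[3.3,-40.1,0],"rot":[0,0,7],"gripper":1},{"offset":[3.3,-40.1,0],"rot":[0,0,7],"gripper":1},{"offset":[3.3,-40.1,0],"rot":[0,0,7],"gripper":1}])

```text
time_s: 4.35
eef_pos: [518.9, 73.0, 254.4]
ee_rot: [0.0, 0.997, -0.079, -0.001]
force: [0.7, -0.1, -2.5]
grip_width: 0.205
grip_force: 51.1
```

```bash
cat >> h.py <<'E'
O=np.array([509.2,14.5]); YAW=np.radians(-9.0)
UX=np.array([np.cos(YAW),np.sin(YAW)]); UY=np.array([-np.sin(YAW),np.cos(YAW)])
def loc(P): P=np.atleast_2d(P); d=P[:,:2]-O; return np.c_[d@UX,d@UY,P[:,2]]
def st():
    s=sense(); r=R.from_quat(np.roll(s["ee_rot"],-1)).as_matrix()
    print("t",round(s["time_s"],2),"rake local",loc(s["eef_pos"]-[0,0,140])[0].round(1),"yaw",np.degrees(np.arctan2(r[1,0],r[0,0])).round(2),"tilt",np.degrees(np.arccos(-r[2,2])).round(2),"F",(s["force"][:2]@np.c_[UX,UY]).round(1),s["force"][2].round(1)); return s
E
python3 - <<'E'
from h import *
np.set_printoptions(precision=1,suppress=True)
s=st(); c=cam("scene"); crop(c,(255,110,415,290),3,"over")
P,px,ok=cloud(c,(230,80,420,290)); L=loc(P); k=ok&(abs(L[:,0])<60)&(L[:,1]>40)&(L[:,1]<90)&(L[:,2]>105)&(L[:,2]<158)
print(L[k].min(0),L[k].max(0),k.sum())
k=ok&(L[:,2]>42)&(L[:,2]<52)&(abs(L[:,0])<70)&(abs(L[:,1])<140)
W=L[k]; print("wall",np.percentile(W,[1,99],axis=0)); E=W[(W[:,1]>-60)&(W[:,1]<60)]
for sg in(-1,1): 
  e=E[E[:,0]*sg>0]; print(sg,np.percentile(e[:,0],[2,50,98]),np.polyfit(e[:,1],e[:,0],1)) if len(e)>20 else 0
E
```

```text
t 4.35 rake local [  0.4  59.2 114.4] yaw -9.11 tilt 0.06 F [0.7 0. ] -2.5
[-44.   52.  114.1] [ 41.8  67.1 158. ] 619
wall [[ -55.  -126.    42.1]
 [  52.7   97.4   50.1]]
-1 [-55.1 -53.4 -49.7] [ -0. -53.]
1 [47.6 49.6 52.7] [-0.  49.9]
```

View pics/over.png

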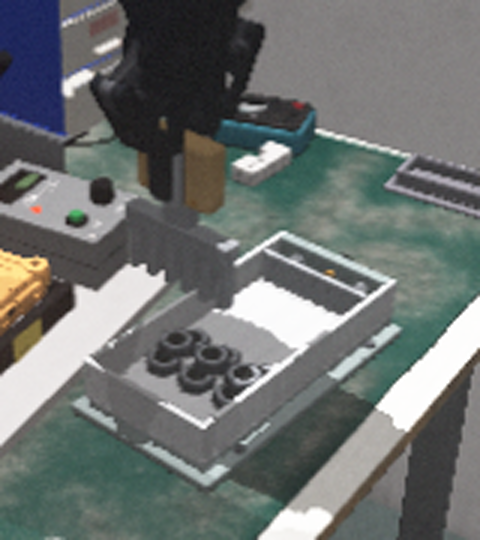

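The rake is centred over the clear strip behind the heap. I'll lower it to just above the bottom layer and sweep the top nuts forward.

Request:
step_arm(plan=[{"offset":[0,0,3],"rot":[0,0,0],"gripper":1},{"offset":[0,0,6],"rot":[0,0,0],"gripper":1},{"offset":[0,0,7.5],"rot":[0,0,0],"gripper":1},{"offset":[0,0,8.3],"rot":[0,0,0],"gripper":1},{"offset":[0,0,8.3],"rot":[0,0,0],"gripper":1},{"offset":[0,0.7,8.3],"rot":[0,0,0],"gripper":1},{"offset":[0,1.4,8.3],"rot":[0,0,0],"gripper":1},{"offset":[0,2.0,8.3],"rot":[0,0,0],"gripper":1},{"offset":[0,2.5,8.3],"rot":[0,0,0],"gripper":1},{"offset":[0,3.0,8.3],"rot":[0,0,0],"gripper":1},{"offset":[0,3.0,8.3],"rot":[0,0,0],"gripper":1}])

```text
time_s: 5.5
eef_pos: [514.2, 43.6, 172.0]
ee_rot: [0.0, 0.997, -0.079, 0.0]
force: [0.5, 0.1, -1.6]
grip_width: 0.202
grip_force: 51.0
```

```bash
python3 -c "
from h import *
st()"
```

```text
t 5.5 rake local [ 0.4 29.5 32. ] yaw -9.1 tilt 0.01 F [0.4 0.2] -1.6
```

Request:
step_arm(plan=[{"offset":[0,0.5,0],"rot":[0,0,0],"gripper":1},{"offset":[0,1.0,0],"rot":[0,0,0],"gripper":1},{"offset":[0,1.5,0],"rot":[0,0,0],"gripper":1},{"offset":[0,2.0,0],"rot":[0,0,0],"gripper":1},{"offset":[0,2.5,0],"rot":[0,0,0],"gripper":1},{"offset":[0,3.0,0],"rot":[0,0,0],"gripper":1},{"offset":[0,3.5,0],"rot":[0,0,0],"gripper":1},{"offset":[0,4.0,0],"rot":[0,0,0],"gripper":1},{"offset":[0,4.5,0],"rot":[0,0,0],"gripper":1},{"offset":[0,5.0,0],"rot":[0,0,0],"gripper":1},{"offset":[0,5.0,0],"rot":[0,0,0],"gripper":1}])

```text
time_s: 6.6
eef_pos: [506.3, -5.7, 171.9]
ee_rot: [0.0, 0.997, -0.079, -0.0]
force: [0.7, 0.2, -2.6]
grip_width: 0.205
grip_force: 51.0
```

Run:
```python
from h import *
st(); c=cam("scene"); crop(c,(270,180,400,280),6,"sweep")
```

```text
t 6.6 rake local [  0.3 -20.4  31.9] yaw -9.09 tilt 0.01 F [0.7 0.3] -2.6
```

View pics/sweep.png

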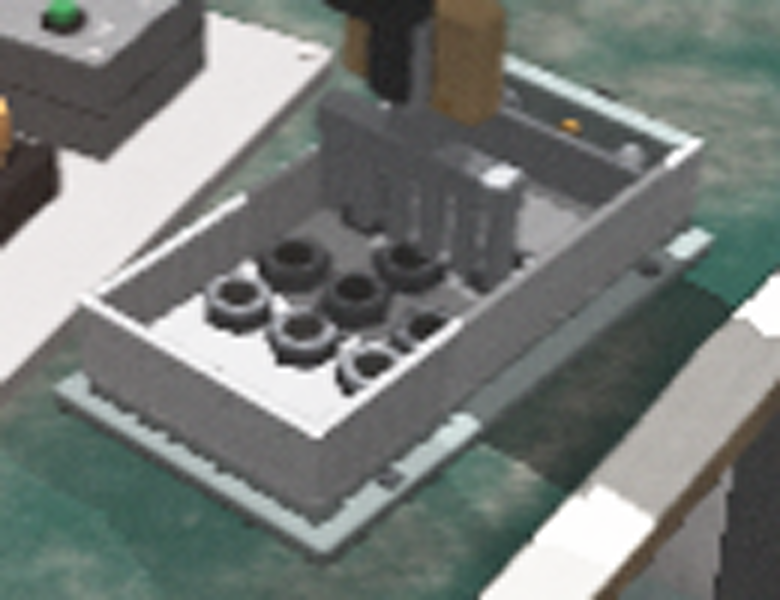

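In the crop the six bottom nuts are still in place and flat. The three top nuts are now on the deck around (365,215), (410,262) and (490,280), under the tines. I'll raise the rake, go back behind the nuts and check their heights.

Request:
step_arm(plan=[{"offset":[0,0,-2.5],"rot":[0,0,0],"gripper":1},{"offset":[0,0,-4],"rot":[0,0,0],"gripper":1},{"offset":[0,-3,-4],"rot":[0,0,0],"gripper":1},{"offset":[0,-6,-4],"rot":[0,0,0],"gripper":1},{"offset":[0,-8.7,-4],"rot":[0,0,0],"gripper":1},{"offset":[0,-8.7,-4],"rot":[0,0,0],"gripper":1},{"offset":[0,-8.7,-4],"rot":[0,0,0],"gripper":1}])

```text
time_s: 7.35
eef_pos: [520.0, 81.0, 211.8]
ee_rot: [0.0, 0.997, -0.078, -0.0]
force: [1.8, -0.2, -0.9]
grip_width: 0.202
grip_force: 51.0
```

Run:
```python
from h import *
np.set_printoptions(precision=1,suppress=True,linewidth=150)
st(); c=cam("scene"); t=cam("top"); crop(c,(270,180,400,280),6,"sweep2")
for n,k in(("top",t),("scene",c)):
    P,px,ok=cloud(k); L=loc(P); m=ok&(abs(L[:,0])<46)&(L[:,1]>-90)&(L[:,1]<52)&(L[:,2]>15)&(L[:,2]<60)
    print(n,m.sum(),np.percentile(L[m,2],[1,50,90,98,100])); h=L[m&(L[:,2]>34)]; print(h[:8])
```

```text
t 7.35 rake local [ 0.2 67.4 71.8] yaw -8.99 tilt 0.02 F [1.8 0.1] -0.9
top 1734 [15.6 21.4 29.9 32.7 35.7]
[[ 35.3  12.4  34.8]
 [ 42.5 -37.3  34.3]
 [ 39.5 -32.9  34.5]
 [ 34.6 -33.6  35.7]
 [-36.5   8.8  35.3]
 [-31.6 -40.9  34.4]
 [-33.6 -43.6  34.2]]
scene 1127 [18.4 22.8 30.  31.2 32.4]
[]
```

View pics/sweep2.png

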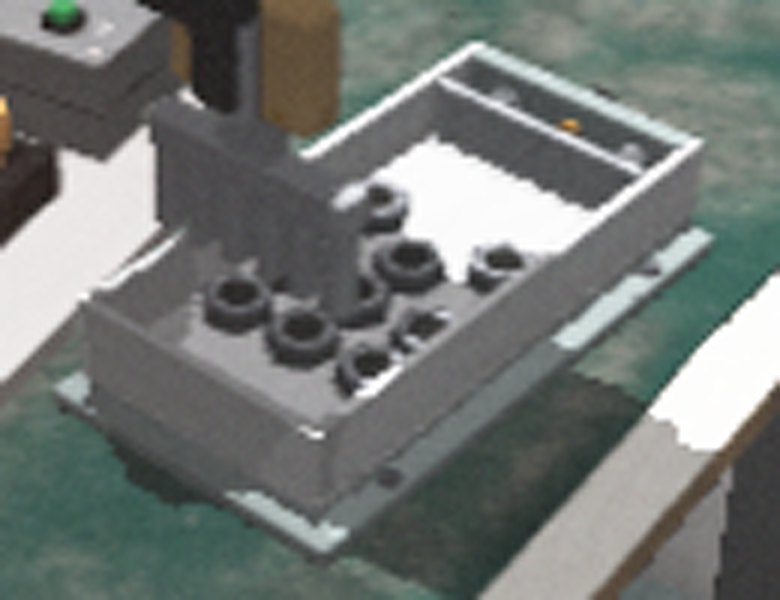

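All nine nuts are flat on the deck: nothing shows above about 31 mm in the scene cloud. I'll lower the rake behind them and start the closing push.

Request:
step_arm(plan=[{"offset":[0,0,2.5],"rot":[0,0,0],"gripper":1},{"offset":[0,0,4.2],"rot":[0,0,0],"gripper":1},{"offset":[0,0,4.7],"rot":[0,0,0],"gripper":1},{"offset":[0,0,5.0],"rot":[0,0,0],"gripper":1},{"offset":[0,0,5.0],"rot":[0,0,0],"gripper":1},{"offset":[0,0.5,5.0],"rot":[0,0,0],"gripper":1},{"offset":[0,1.0,5.0],"rot":[0,0,0],"gripper":1},{"offset":[0,1.5,5.0],"rot":[0,0,0],"gripper":1},{"offset":[0,2.0,5.0],"rot":[0,0,0],"gripper":1},{"offset":[0,2.5,5.0],"rot":[0,0,0],"gripper":1},{"offset":[0,2.5,5.0],"rot":[0,0,0],"gripper":1}])

```text
time_s: 8.55
eef_pos: [516.1, 55.4, 162.0]
ee_rot: [0.0, 0.997, -0.079, 0.0]
force: [1.5, 0.8, -2.2]
grip_width: 0.207
grip_force: 51.0
```

```bash
python3 -c "
from h import *
st()"
```

```text
t 8.55 rake local [ 0.4 41.5 22. ] yaw -9.1 tilt 0.01 F [1.3 1. ] -2.2
```

Request:
step_arm(plan=[{"offset":[0,0.4,0],"rot":[0,0,0],"gripper":1},{"offset":[0,0.8,0],"rot":[0,0,0],"gripper":1},{"offset":[0,1.2,0],"rot":[0,0,0],"gripper":1},{"offset":[0,1.6,0],"rot":[0,0,0],"gripper":1},{"offset":[0,2.0,0],"rot":[0,0,0],"gripper":1},{"offset":[0,2.4,0],"rot":[0,0,0],"gripper":1},{"offset":[0,2.7,0],"rot":[0,0,0],"gripper":1},{"offset":[0,3.0,0],"rot":[0,0,0],"gripper":1},{"offset":[0,3.0,0],"rot":[0,0,0],"gripper":1}])

```text
time_s: 9.45
eef_pos: [511.4, 26.1, 161.9]
ee_rot: [0.0, 0.997, -0.079, -0.0]
force: [-0.8, -0.5, -0.9]
grip_width: 0.204
grip_force: 51.0
```

Run:
```python
from h import *
np.set_printoptions(precision=1,suppress=True,linewidth=150)
s=st(); c=cam("scene"); crop(c,(270,180,400,280),6,"push1")
P,px,ok=cloud(c); L=loc(P); m=ok&(abs(L[:,0])<46)&(L[:,1]>-90)&(L[:,1]<60)&(L[:,2]>26)&(L[:,2]<45)
q=L[m&(L[:,1]<loc(s["eef_pos"])[0,1]-9)]; print(len(q),np.percentile(q,[1,50,99],axis=0))
```

```text
t 9.45 rake local [ 0.3 11.7 21.9] yaw -9.07 tilt 0.02 F [-0.7 -0.6] -0.9
191 [[-35.3 -67.2  26.2]
 [-16.6 -49.7  29.3]
 [ 26.2  -2.5  31.4]]
```

View pics/push1.png

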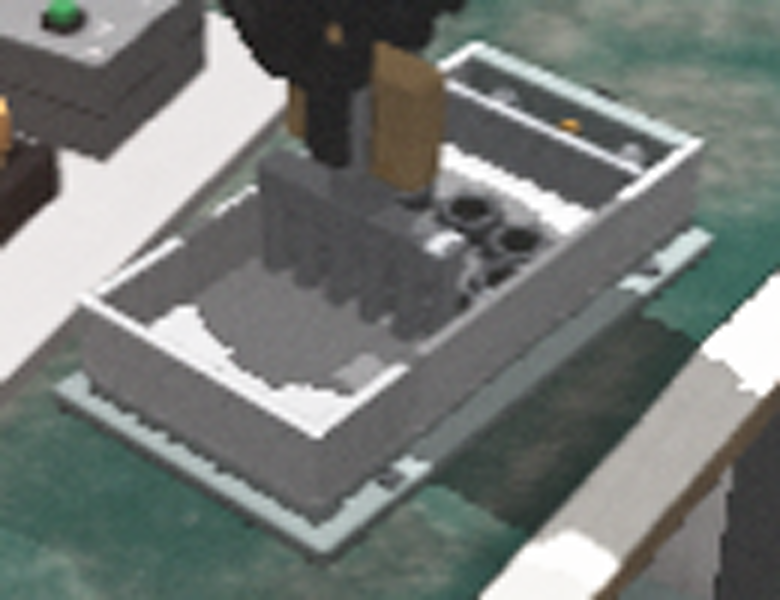

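The rake face is behind all the nuts, which are flat with their front edge at about y = -68. The gate plate is at about y = -94.

Request:
step_arm(plan=[{"offset":[0,0.2,0],"rot":[0,0,0],"gripper":1},{"offset":[0,0.4,0],"rot":[0,0,0],"gripper":1},{"offset":[0,0.6,0],"rot":[0,0,0],"gripper":1},{"offset":[0,0.8,0],"rot":[0,0,0],"gripper":1},{"offset":[0,1.0,0],"rot":[0,0,0],"gripper":1},{"offset":[0,1.2,0],"rot":[0,0,0],"gripper":1},{"offset":[0,1.4,0],"rot":[0,0,0],"gripper":1},{"offset":[0,1.4,0],"rot":[0,0,0],"gripper":1}])

```text
time_s: 10.3
eef_pos: [509.2, 12.3, 161.9]
ee_rot: [0.0, 0.997, -0.079, -0.0]
force: [-0.2, -0.1, -2.4]
grip_width: 0.201
grip_force: 51.0
```

Run:
```python
from h import *
np.set_printoptions(precision=1,suppress=True,linewidth=150)
s=st(); c=cam("scene")
P,px,ok=cloud(c); L=loc(P); m=ok&(abs(L[:,0])<46)&(L[:,1]>-100)&(L[:,1]<60)&(L[:,2]>26)&(L[:,2]<45)
q=L[m&(L[:,1]<loc(s["eef_pos"])[0,1]-9)]; print(len(q),np.percentile(q,[1,50,99],axis=0))
k=ok&(abs(L[:,0])<35)&(L[:,1]<-70)&(L[:,1]>-112)&(L[:,2]>40)&(L[:,2]<52); print("plate",k.sum(),np.percentile(L[k],[2,50,98],axis=0))
```

```text
t 10.3 rake local [ 0.3 -2.2 21.9] yaw -9.07 tilt 0.01 F [-0.2 -0.1] -2.4
348 [[-38.6 -97.   26.2]
 [-10.  -78.8  30.2]
 [ 28.4 -21.1  44.6]]
plate 104 [[ -34.2 -110.9   40.1]
 [  -2.2  -95.2   45.2]
 [  29.3  -92.2   48.1]]
```

Request:
step_arm(plan=[{"offset":[0,0.1,0],"rot":[0,0,0],"gripper":1},{"offset":[0,0.2,0],"rot":[0,0,0],"gripper":1},{"offset":[0,0.3,0],"rot":[0,0,0],"gripper":1},{"offset":[0,0.4,0],"rot":[0,0,0],"gripper":1},{"offset":[0,0.5,0],"rot":[0,0,0],"gripper":1},{"offset":[0,0.6,0],"rot":[0,0,0],"gripper":1},{"offset":[0,0.6,0],"rot":[0,0,0],"gripper":1}])

```text
time_s: 11.05
eef_pos: [508.3, 6.6, 161.9]
ee_rot: [0.0, 0.997, -0.079, 0.0]
force: [0.6, 0.3, -0.6]
grip_width: 0.204
grip_force: 51.1
```

```bash
python3 -c "
from h import *
st();c=cam('scene'); crop(c,(310,165,400,240),8,'push2')"
```

```text
t 11.05 rake local [ 0.3 -8.  21.9] yaw -9.06 tilt 0.01 F [0.6 0.4] -0.6
```

View pics/push2.png

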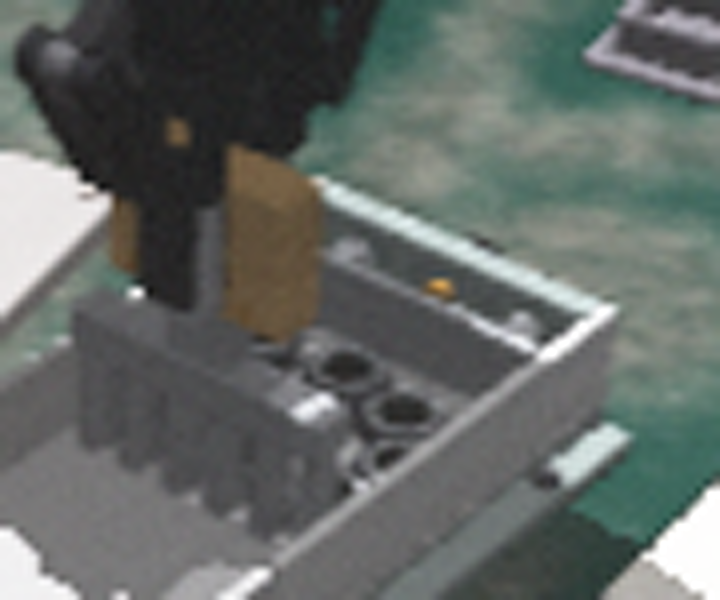

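The nuts are flat ahead of the rake, around (345,365) and (400,410), with a narrow dark gap before the plate. I've used all ten views, so I'll continue with numbers only.

```bash
cat > gap.py <<'E'
from h import *
np.set_printoptions(precision=1,suppress=True,linewidth=150)
s=st(); c=cam("scene"); P,px,ok=cloud(c); L=loc(P); ry=loc(s["eef_pos"])[0,1]
m=ok&(abs(L[:,0])<46)&(L[:,2]>27.5)&(L[:,2]<31.5)&(L[:,1]<ry-9)&(L[:,1]>-100)
print(np.histogram(L[m,1],np.arange(-100,-20,3)))
k=ok&(abs(L[:,0])<35)&(L[:,1]<-85)&(L[:,1]>-99)&(L[:,2]>34)&(L[:,2]<45); print("plate face",k.sum(),np.median(L[k],0))
m=ok&(abs(L[:,0])<46)&(L[:,2]>33)&(L[:,2]<45)&(L[:,1]<ry-9)&(L[:,1]>-86); print("high pts",L[m][:6])
E
python3 gap.py
```

```text
t 11.1 rake local [ 0.3 -8.  21.9] yaw -9.06 tilt 0.01 F [0.2 1. ] -2.0
(array([ 0, 25,  7,  1,  1,  8, 10, 17, 16, 19, 18, 18, 11, 11,  4,  4,  3,  3,  3,  5,  3,  4,  2,  1,  4,  2]), array([-100,  -97,  -94,  -91,  -88,  -85,  -82,  -79,  -76,  -73,  -70,  -67,  -64,  -61,  -58,  -55,  -52,  -49,  -46,  -43,  -40,  -37,  -34,
        -31,  -28,  -25,  -22]))
plate face 93 [ -4.7 -94.7  39.5]
high pts []
```

Request:
step_arm(plan=[{"offset":[0,0.1,0],"rot":[0,0,0],"gripper":1},{"offset":[0,0.2,0],"rot":[0,0,0],"gripper":1},{"offset":[0,0.3,0],"rot":[0,0,0],"gripper":1},{"offset":[0,0.4,0],"rot":[0,0,0],"gripper":1},{"offset":[0,0.4,0],"rot":[0,0,0],"gripper":1}])

```text
time_s: 11.65
eef_pos: [507.6, 2.6, 161.9]
ee_rot: [0.0, 0.997, -0.079, -0.0]
force: [0.5, 1.1, -0.6]
grip_width: 0.206
grip_force: 51.0
```

```bash
python3 gap.py
```

```text
t 11.65 rake local [  0.3 -12.   21.9] yaw -9.07 tilt 0.01 F [0.3 1.2] -0.6
(array([ 1, 25,  6,  6,  6, 12, 11, 14, 26, 19, 11, 11,  7,  6,  1,  6,  1,  4,  3,  4,  4,  1,  2,  2,  1,  1]), array([-100,  -97,  -94,  -91,  -88,  -85,  -82,  -79,  -76,  -73,  -70,  -67,  -64,  -61,  -58,  -55,  -52,  -49,  -46,  -43,  -40,  -37,  -34,
        -31,  -28,  -25,  -22]))
plate face 86 [ -5.4 -94.7  39.4]
high pts []
```

Request:
step_arm(plan=[{"offset":[0,0.05,0],"rot":[0,0,0],"gripper":1},{"offset":[0,0.1,0],"rot":[0,0,0],"gripper":1},{"offset":[0,0.13,0],"rot":[0,0,0],"gripper":1},{"offset":[0,0.13,0],"rot":[0,0,0],"gripper":1},{"offset":[0,0.13,0],"rot":[0,0,0],"gripper":1}])

```text
time_s: 12.2
eef_pos: [507.4, 1.5, 161.9]
ee_rot: [0.0, 0.997, -0.079, -0.0]
force: [0.2, 1.4, -1.6]
grip_width: 0.205
grip_force: 51.1
```

```bash
python3 -c "
from h import *
st()"
```

```text
t 12.2 rake local [  0.3 -13.2  21.9] yaw -9.06 tilt 0.0 F [0.  1.4] -1.6
```

Request:
step_arm(plan=[{"offset":[0,0.05,0],"rot":[0,0,0],"gripper":1},{"offset":[0,0.1,0],"rot":[0,0,0],"gripper":1},{"offset":[0,0.12,0],"rot":[0,0,0],"gripper":1},{"offset":[0,0.12,0],"rot":[0,0,0],"gripper":1},{"offset":[0,0.12,0],"rot":[0,0,0],"gripper":1}])

```text
time_s: 12.7
eef_pos: [507.2, 0.3, 161.9]
ee_rot: [-0.0, 0.997, -0.079, -0.0]
force: [0.6, 2.8, -1.4]
grip_width: 0.207
grip_force: 51.1
```

Request:
step_arm(plan=[{"offset":[0,0.03,0],"rot":[0,0,0],"gripper":1},{"offset":[0,0.06,0],"rot":[0,0,0],"gripper":1},{"offset":[0,0.06,0],"rot":[0,0,0],"gripper":1},{"offset":[0,0.06,0],"rot":[0,0,0],"gripper":1}])

```text
time_s: 13.1
eef_pos: [507.1, -0.5, 161.9]
ee_rot: [0.0, 0.997, -0.079, -0.0]
force: [0.1, 1.8, -0.9]
grip_width: 0.206
grip_force: 51.1
```

Request:
step_arm(plan=[{"offset":[0,0.04,0],"rot":[0,0,0],"gripper":1},{"offset":[0,0.08,0],"rot":[0,0,0],"gripper":1},{"offset":[0,0.08,0],"rot":[0,0,0],"gripper":1},{"offset":[0,0.08,0],"rot":[0,0,0],"gripper":1}])

```text
time_s: 13.5
eef_pos: [507.0, -1.2, 161.9]
ee_rot: [0.0, 0.997, -0.079, -0.0]
force: [-0.3, 1.7, -1.7]
grip_width: 0.202
grip_force: 51.1
```

Request:
step_arm(plan=[{"offset":[0,0.05,0],"rot":[0,0,0],"gripper":1},{"offset":[0,0.1,0],"rot":[0,0,0],"gripper":1},{"offset":[0,0.1,0],"rot":[0,0,0],"gripper":1},{"offset":[0,0.1,0],"rot":[0,0,0],"gripper":1}])

```text
time_s: 13.9
eef_pos: [506.9, -1.9, 161.9]
ee_rot: [-0.0, 0.997, -0.079, 0.0]
force: [1.1, 3.8, -1.3]
grip_width: 0.204
grip_force: 51.1
```

```bash
python3 gap.py
```

```text
t 13.9 rake local [  0.3 -16.6  21.9] yaw -9.06 tilt 0.03 F [0.5 3.9] -1.3
(array([ 0, 25,  8,  7, 10, 17, 19, 18, 21, 10, 11,  4,  3,  5,  4,  3,  6,  3,  3,  3,  2,  2,  2,  1,  0,  0]), array([-100,  -97,  -94,  -91,  -88,  -85,  -82,  -79,  -76,  -73,  -70,  -67,  -64,  -61,  -58,  -55,  -52,  -49,  -46,  -43,  -40,  -37,  -34,
        -31,  -28,  -25,  -22]))
plate face 77 [ -7.9 -94.8  40.1]
high pts []
```

Request:
step_arm(plan=[{"offset":[0,0.05,0],"rot":[0,0,0],"gripper":1},{"offset":[0,0.05,0],"rot":[0,0,0],"gripper":1},{"offset":[0,0.05,0],"rot":[0,0,0],"gripper":1}])

```text
time_s: 14.25
eef_pos: [506.8, -2.3, 161.9]
ee_rot: [-0.0, 0.997, -0.079, 0.0]
force: [1.8, 5.1, -1.2]
grip_width: 0.208
grip_force: 51.1
```

Request:
step_arm(plan=[{"offset":[0,0.05,0],"rot":[0,0,0],"gripper":1},{"offset":[0,0.05,0],"rot":[0,0,0],"gripper":1},{"offset":[0,0.05,0],"rot":[0,0,0],"gripper":1}])

```text
time_s: 14.55
eef_pos: [506.7, -2.6, 161.9]
ee_rot: [-0.001, 0.997, -0.079, 0.0]
force: [1.2, 7.4, -0.9]
grip_width: 0.203
grip_force: 51.1
```

Request:
step_arm(plan=[{"offset":[0,0.03,0],"rot":[0,0,0],"gripper":1},{"offset":[0,0.03,0],"rot":[0,0,0],"gripper":1},{"offset":[0,0.03,0],"rot":[0,0,0],"gripper":1},{"offset":[0,0.03,0],"rot":[0,0,0],"gripper":1},{"offset":[0,0.03,0],"rot":[0,0,0],"gripper":1},{"offset":[0,0.03,0],"rot":[0,0,0],"gripper":1}])

```text
time_s: 15.15
eef_pos: [506.7, -2.8, 161.9]
ee_rot: [-0.001, 0.997, -0.079, 0.0]
force: [1.3, 7.1, 0.1]
grip_width: 0.204
grip_force: 51.0
```

```bash
python3 gap.py
```

```text
t 15.15 rake local [  0.2 -17.5  21.9] yaw -9.06 tilt 0.08 F [0.1 7.2] 0.1
(array([ 5, 25,  6,  8, 10, 17, 19, 23, 15, 12,  9,  5,  3,  5,  4,  4,  4,  1,  5,  2,  2,  1,  0,  3,  2,  0]), array([-100,  -97,  -94,  -91,  -88,  -85,  -82,  -79,  -76,  -73,  -70,  -67,  -64,  -61,  -58,  -55,  -52,  -49,  -46,  -43,  -40,  -37,  -34,
        -31,  -28,  -25,  -22]))
plate face 78 [ -7.7 -95.3  40. ]
high pts []
```

Request:
step_arm(plan=[{"offset":[0,0.04,0],"rot":[0,0,0],"gripper":1},{"offset":[0,0.04,0],"rot":[0,0,0],"gripper":1},{"offset":[0,0.04,0],"rot":[0,0,0],"gripper":1},{"offset":[0,0.04,0],"rot":[0,0,0],"gripper":1},{"offset":[0,0.04,0],"rot":[0,0,0],"gripper":1}])

```text
time_s: 15.7
eef_pos: [506.6, -3.1, 161.9]
ee_rot: [-0.001, 0.997, -0.079, 0.0]
force: [1.4, 8.6, -0.8]
grip_width: 0.203
grip_force: 51.0
```

Request:
step_arm(plan=[{"offset":[0,0.02,0],"rot":[0,0,0],"gripper":1},{"offset":[0,0.02,0],"rot":[0,0,0],"gripper":1},{"offset":[0,0.02,0],"rot":[0,0,0],"gripper":1},{"offset":[0,0.02,0],"rot":[0,0,0],"gripper":1},{"offset":[0,0.02,0],"rot":[0,0,0],"gripper":1}])

```text
time_s: 16.2
eef_pos: [506.6, -3.2, 161.9]
ee_rot: [-0.001, 0.997, -0.079, 0.0]
force: [2.0, 8.3, -0.6]
grip_width: 0.206
grip_force: 51.0
```

Held at about 8.4 N. I'll back off gently, lift and check the layer.

Request:
step_arm(plan=[{"offset":[0,-0.1,0],"rot":[0,0,0],"gripper":1},{"offset":[0,-0.3,0],"rot":[0,0,0],"gripper":1},{"offset":[0,-0.8,0],"rot":[0,0,0],"gripper":1},{"offset":[0,-1.5,0],"rot":[0,0,0],"gripper":1},{"offset":[0,-2.5,0],"rot":[0,0,0],"gripper":1},{"offset":[0,-2.5,-2],"rot":[0,0,0],"gripper":1},{"offset":[0,-2.5,-5],"rot":[0,0,0],"gripper":1},{"offset":[0,-4.5,-8],"rot":[0,0,0],"gripper":1},{"offset":[0,-8,-9],"rot":[0,0,0],"gripper":1},{"offset":[0,-8,-9],"rot":[0,0,0],"gripper":1},{"offset":[0,-8,-9],"rot":[0,0,0],"gripper":1}])

```text
time_s: 17.3
eef_pos: [519.0, 75.8, 251.7]
ee_rot: [0.0, 0.997, -0.078, -0.0]
force: [-0.6, -0.2, -2.9]
grip_width: 0.201
grip_force: 51.0
```

```bash
cat > chk.py <<'E'
from h import *
np.set_printoptions(precision=1,suppress=True,linewidth=150)
st()
for n in("top","scene"):
    c=cam(n); P,px,ok=cloud(c); L=loc(P); m=ok&(abs(L[:,0])<46)&(L[:,1]<40)&(L[:,1]>-88)
    d=L[m]; g=[[np.median(d[(abs(d[:,0]-x)<5)&(abs(d[:,1]-y)<3)][:,2]) if ((abs(d[:,0]-x)<5)&(abs(d[:,1]-y)<3)).any() else np.nan for x in(-40,-30,-20,-10,0,10,20,30,40)] for y in range(30,-90,-6)]
    print(n); print(np.array(g)); print(np.percentile(d[:,2],[1,50,99]), d[d[:,2]>34.5][:6])
    # dark nut holes: 
    gray=cv2.cvtColor(c["color"],cv2.COLOR_RGB2GRAY)
E
python3 chk.py
```

```text
t 17.3 rake local [  0.1  62.1 111.7] yaw -8.96 tilt 0.03 F [-0.6 -0.3] -2.9
top
[[446.8 461.4 470.3 475.3 477.  476.6 473.2 467.8 455.8]
 [442.1 460.5 468.7 474.2 475.8 475.9 472.5 465.7 458.3]
 [ 25.7 493.  489.2 486.  484.5 480.6 477.9 472.9 463.1]
 [497.5 494.  490.9 486.5 484.8 481.2 477.7 471.3 461.4]
 [497.1 494.8 491.4 487.  482.8 477.3 470.9 465.7 446. ]
 [459.5 453.1 458.1 460.7 463.3 463.2 458.5 445.8  19.8]
 [ 21.2  19.3 437.2 447.1 447.3 449.  430.9  20.5  20.2]
 [ 19.   20.6  19.7  19.2  20.   20.2  19.   19.9  19.9]
 [ 21.1  19.9  20.1  21.2  20.7  19.   20.3  19.5  21.5]
 [ 22.9  27.1  23.3  21.8  30.   22.   22.3  29.9  22.9]
 [ 27.8  28.6  28.8  27.5  30.8  28.9  28.2  29.8  27.4]
 [ 23.5  29.5  28.7  27.7  29.6  29.9  28.6  29.1  29.3]
 [ 24.7  29.1  24.3  22.1  27.8  26.1  25.9  30.   22.2]
 [ 28.7  25.9  19.6  21.1  26.8  29.7  23.3  29.9  28.5]
 [ 28.2  28.7  21.4  20.3  28.3  28.9  27.8  27.6  29.4]
 [ 28.8  29.1  20.   20.6  28.6  29.7  27.   30.   31.1]
 [ 29.3  29.4  27.2  19.4  20.8  27.5  20.7  28.4  28.2]
 [ 18.7  29.   29.5  24.9  27.9  29.6  19.7  30.6 
[... 1045 characters left out ...]
  28.4 -558.4 -560.1]
 [-570.3 -268.7   28.2 -557.4   28.4 -560.8 -559.4 -556.2 -562.1]
 [-572.4 -270.1 -571.2   19.2   25.5   29.    21.4   26.8 -559.5]
 [-571.8   29.1 -274.3 -269.6   24.6   28.9   22.5   28.5 -264.1]
 [-573.    27.7 -565.8   19.9   23.2 -555.8   28.4 -558.  -557.2]
 [-569.2   28.6   22.8   18.7 -557.8   28.  -557.9 -554.3 -557.8]
 [-571.4   28.8   29.4   21.2   24.9 -556.1 -266.9   24.9 -558.6]
 [-571.8   28.    29.3   24.    24.4   28.4   25.7   28.2 -263.6]
 [-570.3 -269.9 -271.1 -563.9 -556.2   28.  -556.6 -265.  -263.6]]
[-748.4   19.9  288.1] [[-27.4  38.9 394.1]
 [-29.6  39.2 394.5]
 [-26.8  33.  392.8]
 [-31.5  38.9 393.2]
 [-27.8  36.4 384. ]
 [-31.   37.8 383.3]]
```

The layer is flat and closed: every reading in the nut area is at deck to nut-top height (31 mm or less). I'll bring the rake back above its rest.

Request:
step_arm(plan=[{"offset":[0.2,5,0],"rot":[0,0,0],"gripper":1},{"offset":[0.4,10,0],"rot":[0,0,-1],"gripper":1},{"offset":[0.6,15,0],"rot":[0,0,-2],"gripper":1},{"offset":[0.8,20,0],"rot":[0,0,-3],"gripper":1},{"offset":[1.0,25,0],"rot":[0,0,-4],"gripper":1},{"offset":[1.2,30,0],"rot":[0,0,-5],"gripper":1},{"offset":[1.4,34,0],"rot":[0,0,-6],"gripper":1},{"offset":[1.5,38,0],"rot":[0,0,-6.5],"gripper":1},{"offset":[1.6,40.4,0],"rot":[0,0,-6.9],"gripper":1},{"offset":[1.6,40.4,0],"rot":[0,0,-6.9],"gripper":1},{"offset":[1.6,40.4,0],"rot":[0,0,-6.9],"gripper":1},{"offset":[1.6,40.4,0],"rot":[0,0,-6.9],"gripper":1}])

```text
time_s: 18.6
eef_pos: [471.3, -325.7, 251.6]
ee_rot: [-0.0, 1.0, -0.019, -0.0]
force: [-0.5, 0.0, -0.9]
grip_width: 0.204
grip_force: 51.0
```

Run:
```python
from h import *
np.set_printoptions(precision=1,suppress=True,linewidth=150)
s=st(); print(s["eef_pos"]); c=cam("scene"); P,px,ok=cloud(c); z=s["eef_pos"][2]-140
k=ok&(abs(P[:,0]-472)<60)&(abs(P[:,1]+326)<40)&(P[:,2]>z-15)
for a,b in((-3,30),(34,47)):
  L=P[k&(P[:,2]>z+a)&(P[:,2]<z+b)]; print(len(L),L.min(0),L.max(0),np.median(L,0))
# rest rim
k=ok&(abs(P[:,0]-472)<66)&(abs(P[:,1]+326)<35)&(P[:,2]>16)&(P[:,2]<23); print("rest rim",cv2.minAreaRect(P[k][:,:2].astype(np.float32)))
```

```text
t 18.6 rake local [  15.8 -342.   111.6] yaw -2.14 tilt 0.05 F [-0.5 -0.1] -0.9
[ 471.3 -325.7  251.6]
251 [ 429.8 -332.5  111.5] [ 512.9 -316.7  141.6] [ 474.2 -322.1  127. ]
157 [ 429. -335.  146.] [ 514.2 -315.1  158.6] [ 468.1 -319.6  152.5]
rest rim ((470.33477783203125, -327.1598205566406), (111.91387176513672, 45.899452209472656), 1.0304995775222778)
```

Request:
step_arm(plan=[{"offset":[0,0.05,4],"rot":[0,0,0],"gripper":1},{"offset":[0,0.05,7],"rot":[0,0,0],"gripper":1},{"offset":[0,0.05,8.5],"rot":[0,0,0],"gripper":1},{"offset":[0,0.05,9.5],"rot":[0,0,0],"gripper":1},{"offset":[0,0.05,10.2],"rot":[0,0,0],"gripper":1},{"offset":[0,0.05,10.5],"rot":[0,0,0],"gripper":1},{"offset":[0,0.05,10.5],"rot":[0,0,0],"gripper":1},{"offset":[0,0.05,10.5],"rot":[0,0,0],"gripper":1}])

```text
time_s: 19.45
eef_pos: [471.6, -327.1, 147.6]
ee_rot: [0.0, 1.0, -0.019, 0.0]
force: [-1.0, 0.4, -1.4]
grip_width: 0.206
grip_force: 51.0
```

Request:
step_arm(plan=[{"offset":[0,0,0.06],"rot":[0,0,0],"gripper":1},{"offset":[0,0,0.12],"rot":[0,0,0],"gripper":1},{"offset":[0,0,0.12],"rot":[0,0,0],"gripper":1}])

```text
time_s: 19.75
eef_pos: [471.4, -327.1, 146.1]
ee_rot: [0.0, 1.0, -0.019, 0.0]
force: [-1.3, 0.9, 1.3]
grip_width: 0.204
grip_force: 51.4
```

Contact: the force sign has changed. Now release and rise.

Request:
step_arm(plan=[{"offset":[0,0,0],"rot":[0,0,0],"gripper":3},{"offset":[0,0,0],"rot":[0,0,0],"gripper":5},{"offset":[0,0,0],"rot":[0,0,0],"gripper":6},{"offset":[0,0,0],"rot":[0,0,0],"gripper":6},{"offset":[0,0,0],"rot":[0,0,0],"gripper":6},{"offset":[0,0,-2],"rot":[0,0,0],"gripper":6},{"offset":[0,0,-5],"rot":[0,0,0],"gripper":6},{"offset":[0,0,-9],"rot":[0,0,0],"gripper":6},{"offset":[0,0,-12],"rot":[0,0,0],"gripper":6},{"offset":[0,0,-12],"rot":[0,0,0],"gripper":6},{"offset":[0,0,-12],"rot":[0,0,0],"gripper":6}])

```text
time_s: 20.85
eef_pos: [471.3, -326.9, 265.6]
ee_rot: [0.0, 1.0, -0.019, 0.0]
force: [0.3, 0.3, -0.9]
grip_width: 0.704
grip_force: 0.0
```

Run:
```python
from h import *
np.set_printoptions(precision=1,suppress=True,linewidth=150)
s=st(); c=cam("scene"); P,px,ok=cloud(c)
k=ok&(abs(P[:,0]-472)<60)&(abs(P[:,1]+326)<40)
for a,b in((42,53),(74,100),(100,121)):
  L=P[k&(P[:,2]>a)&(P[:,2]<b)]; print(a,len(L),L.min(0),L.max(0),np.median(L,0))
L=loc(P); m=ok&(L[:,0]>-46)&(L[:,0]<46)&(L[:,1]<60)&(L[:,1]>-88)&(L[:,2]>0)&(L[:,2]<100); d=L[m]
print("layer",np.percentile(d[:,2],[1,50,99,100]),"rear edge",np.percentile(d[d[:,2]>27][:,1],[50,98,100]))
t=cam("top"); g=cv2.cvtColor(t["color"],cv2.COLOR_RGB2GRAY)
P,px,ok=cloud(t,(255,190,370,275)); L=loc(P); m=ok&(abs(L[:,0])<46)&(L[:,1]<60)&(L[:,1]>-88); d=L[m]
print("top",np.percentile(d[:,2],[1,50,99,100]),"rear edge",np.percentile(d[d[:,2]>27][:,1],[50,98,100]))
roi=g[190:275,255:370]; M=((roi<70)&m.reshape(roi.shape)).astype(np.uint8)
n,_,stt,ce=cv2.connectedComponentsWithStats(M); print([(loc(on(t,ce[i]+[255,190],29))[0,:2].round(),stt[i,4]) for i in range(1,n) if stt[i,4]>4])
```

```text
t 20.85 rake local [  15.9 -343.1  125.6] yaw -2.16 tilt 0.02 F [0.3 0.3] -0.9
42 112 [ 427.3 -330.9   42. ] [ 514.1 -317.7   53. ] [ 469.2 -321.5   47.9]
74 205 [ 439.8 -333.5   74. ] [ 501.2 -313.3   99.9] [ 466.3 -318.8   87.5]
100 176 [ 440.5 -335.1  100.1] [ 500.5 -310.4  118.1] [ 469.9 -319.6  111.1]
layer [18.4 21.3 31.3 32.2] rear edge [-53.7 -22.6 -19.1]
top [14.8 21.5 33.5 36.8] rear edge [-54.2 -22.6  25. ]
[(array([ 35., -55.]), np.int32(18)), (array([ 30., -32.]), np.int32(20)), (array([ 35., -79.]), np.int32(20)), (array([  9., -54.]), np.int32(21)), (array([  1., -31.]), np.int32(19)), (array([  7., -79.]), np.int32(19)), (array([-28., -32.]), np.int32(20)), (array([-22., -76.]), np.int32(21)), (array([-35., -56.]), np.int32(21))]
```

The top view gives nine nut holes in three rows (y about -31, -55 and -78), all flat, and the rake is standing upright in its rest.

```bash
python3 -c "
from rig import *
print(finish_job())"
```

```text
the job is handed in; nothing more can be done
None
```

The job is handed in at about 21 s of the 64 s, result not reported: by camera, all nine nuts lie flat in one layer closed up to the gate, after a held push of about 8.4 N measured at the wrist, and the rake stands upright in its rest.

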